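# Latch two plug-in modules into the bench rack

### The arm

A 6-joint arm with a two-finger parallel gripper is mounted at the origin on the work surface. World frame = base frame: x ahead of the robot, y to its left, z up, the work surface at z = 0. Lengths are in m, angles in rad, forces in N, time in s.
With the tool pointing down it reaches from about 0.35 to 0.975 m from the base axis. Payload 4.9 kg.
Tool frame: the origin (TCP) lies between the finger pads; the fingertips stand 22 mm ahead of it and the grasp point (between the pads) lies 3 mm ahead of it; z points along the fingers, y is the line along which they close (so a half turn about z gives the same grasp; the last joint's range is limited). The gripper opens to 85 mm and grips with 20 to 120 N. Pads are 22 mm wide; open, the fingers measure 114 mm over their backs; the gripper's body (76 mm by 85 mm) begins 54 mm behind the grasp point. The pads swing forward as they close: fully open they stand 13 mm farther back than shut.
Start: joints at [1.068, 0.053, 1.613, -0, 1.476, -0.119], TCP at [0.234, 0.58, 0.253] pointing down, gripper open.
Joint ranges: [-3.01, 3.01], [-1.01, 2.22], [0.06, 2.58], [-1.02, 4.17], [0.09, 2.62], [-3.14, 3.14]. Speed limits (rad/s): [2.57, 2.57, 3.14, 3.14, 3.14, 3.14].

### API

Orientations are given as a unit quaternion [w, x, y, z].
In Python, from plant import state, grab_frame, get_calibration, job_done, recognise, regions_of gives the robot as it stands.
- The arm moves only by the tool apply_moves, never from a script. Its argument "targets" is a list of rows, each an object with "translation": the shift along the tool's x, y, z normalised to -1 to 1, where 1 is 100 mm, a list of three; "twist": the turn about the tool's z normalised to -1 to 1, where 1 is 0.1 rad; "hand": the opening, from 0 (shut) to 1 (fully open). A call has 1 to 8 rows; each row shifts and turns the commanded pose from where the row before left it, along the tool's axes as they then stand; what a row does not reach is not made up. A row lasts 1/10 s, in which the tool goes at most 50 mm and 8.59 degrees, less where a joint would pass 70% of its speed; a pose out of reach is approached as far as the arm can. A call with a number of a shift or a turn outside -1 to 1 is refused whole. A call with a gripper value outside its range is refused whole. The fingers move at their own pace and stop on an object; the grip force is fixed at half the most. Time passes only in rows, so rows that do not move let the fingers close. It gives the time, the measured TCP pose, the force, the opening and the grip force at its end, in the units of the state.
- state(): the state, without advancing time (a new reading comes with each control period).
- grab_frame(name): name is "scene" or "top" or "wrist"; returns the picture (384x512x3 uint8, red, green, blue); there is no depth.
- get_calibration(name): a dict with "camera_matrix" (3x3 intrinsics, pixels), "pose" (4x4, takes a point from camera to world coordinates). Camera axes: x right, y up, looking along -z (the intrinsics and any distortion apply to the point x, -y, -z); pixel columns grow to the right and rows downward; lengths in m; the calibration is good to about 2 mm. A picture is of the moment at which its call begins: read the wrist's pose just before it. get_calibration takes no time and is no camera call; for the wrist camera it gives the pose at the moment of the call.
- job_done(): hands the job in; it is judged then, once.
Trained networks look in the newest picture that a camera, given by its name, has taken for a name from the list of things; names that differ only in an ending like _2 or _b are one class to them, and where a whole thing is asked for, a point or a joint stands for the part that bears it (a point fixed in the world has none). Each returns a list of dicts, best first, with "score" (0 to 1); they miss things now and then, are a little off and sometimes report something else, mostly with a low value. They report only what shows in the picture. A call takes as long as a camera call.
- recognise(camera, query): "point" ([x, y, z] in m, in world coordinates, good to about 4 mm: the middle of the surface that is visible of it).
- regions_of(camera, query): "pixels" (384x512 bool, what is visible of it).
The state is a dict: "time": time; "joint_pos": joint angles; "joint_vel": joint speeds; "joint_efforts": joint torques, N m; "tool_pos": TCP position; "tool_rot": TCP orientation; "contact_force": force on the tool from outside, world axes, zero at the start; "ft_torque": the same for the moment, N m; "gripper_width": opening from 0.0 (shut) to 1.0 (fully open); "grasp_force": force on a finger pad.
Only numpy, scipy, OpenCV 4.12 (cv2) and the standard library are available. Lean on these libraries where they do the work, as an engineer would, in place of code of your own. Each camera call takes 0.05 s, during which the arm holds its last target. There are 200 camera calls.

### The job

Load the two loose instrument modules into the empty bays of the rack that fit their widths. For each one, press the bay's spring latch down (with the underside of the module itself), slide the module nose first under the hood until it is fully home and flat on the bay's floor, and let the latch snap up behind it. Leave everything else on the bench where it stands.

Things in the scene. Friction and masses are not known exactly. Their poses are not given: they have to be found in the camera images.
- module_wide: loose plug-in module: aluminium box 50 mm wide, 120 mm long (x from -60, the front panel with knobs, to +60, the nose). Body 40 mm tall up to x = +30; the nose, x from +30 to +60, is a step only 24 mm tall. Black grip tab on top (see its point). About 0.35 kg. Origin: centre of the underside; x points to the nose, z up
- module_slim: loose plug-in module: aluminium box 34 mm wide, 120 mm long (x from -60, the front panel with knobs, to +60, the nose). Body 40 mm tall up to x = +30; the nose, x from +30 to +60, is a step only 24 mm tall. Black grip tab on top (see its point). About 0.28 kg. Origin: centre of the underside; x points to the nose, z up
- module_wide_grip (a point): middle of the module's upright grip tab, 20 mm behind the module's origin along its x and 55 mm above its underside. The tab is 14 mm thick along the module's x, 40 mm along its y and 30 mm tall (40 to 70 mm above the underside); it can be gripped across either pair of faces
- module_slim_grip (a point): middle of the module's upright grip tab, 20 mm behind the module's origin along its x and 55 mm above its underside. The tab is 14 mm thick along the module's x, 32 mm along its y and 30 mm tall (40 to 70 mm above the underside); it can be gripped across either pair of faces
- bay_wide: empty fixed bay for the module 50 mm wide. Origin: centre of its underside; x points inward, z up. Floor at z = 30 mm, x from -105 (open front) to +62 (back stop). Side walls, x from -58 to +72, leave a channel 55 mm wide, 20 mm deep, flared above that to 28 mm. Home for the module: origin at x = 0 (+-2 mm play from latch to back stop), y = 0, z = 30, its x along the bay's x
- bay_slim: empty fixed bay for the module 34 mm wide. Origin: centre of its underside; x points inward, z up. Floor at z = 30 mm, x from -105 (open front) to +62 (back stop). Side walls, x from -58 to +72, leave a channel 39 mm wide, 20 mm deep, flared above that to 28 mm. Home for the module: origin at x = 0 (+-2 mm play from latch to back stop), y = 0, z = 30, its x along the bay's x
- bay_wide_entry (a point): point on the bay's floor, 32 mm short of home. A module held level with its origin above this point is over the latch with its nose just in front of the hood; lowered here, its underside presses the latch flush into the floor; slid on along the bay's x to the back stop, it frees the latch, which springs up behind its front panel
- bay_slim_entry (a point): point on the bay's floor, 32 mm short of home. A module held level with its origin above this point is over the latch with its nose just in front of the hood; lowered here, its underside presses the latch flush into the floor; slid on along the bay's x to the back stop, it frees the latch, which springs up behind its front panel
- bay_wide_hood (a point): middle of the front lower edge of the steel hood, which covers the back of the channel: bay x from +36 to +72, 26.5 to 32.5 mm above the floor. Only a module's nose fits under it, so a module cannot be lowered straight down to its home
- bay_slim_hood (a point): middle of the front lower edge of the steel hood, which covers the back of the channel: bay x from +36 to +72, 26.5 to 32.5 mm above the floor. Only a module's nose fits under it, so a module cannot be lowered straight down to its home
- latch_wide (a joint): slide of the spring latch of the wide module's bay, m: 0 = up, its top 14 mm above the floor; 0.014 = pressed flush with the floor; 0.0155 = stop. A square-edged steel bar without a ramp, across the channel at bay x from -72 to -62. The spring needs 2 N at first, 5 N when flush, and lifts it as soon as nothing lies on it
- latch_slim (a joint): slide of the spring latch of the slim module's bay, m: 0 = up, its top 14 mm above the floor; 0.014 = pressed flush with the floor; 0.0155 = stop. A square-edged steel bar without a ramp, across the channel at bay x from -72 to -62. The spring needs 2 N at first, 5 N when flush, and lifts it as soon as nothing lies on it
- bay_full: third bay of the rack, already filled with a latched slim module (all of it fixed; leave it). The three bays stand side by side, 80 mm apart along y, each 78 mm wide, in any order. Origin and axes as for the other bays. Its module's grip tab rises to 100 mm above its origin; the rest of the rack stays under 72 mm
- spray_can: loose bystander: upright can, 56 mm in diameter, 150 mm tall, near the wide module, either beside it or behind its front panel. Origin: centre of its underside
- spool: loose bystander: solder spool standing on its flange, 60 mm in diameter, 42 mm tall, near the wide module. Origin: centre of its underside
- rinse_bottle: loose bystander: upright white bottle, 58 mm in diameter, 155 mm tall, near the slim module, either beside it or behind its front panel. Origin: centre of its underside
- parts_tub: loose bystander: clear open tub 54 x 54 x 35 mm tall, near the slim module. Origin: centre of its underside
- screwdriver: loose bystander: green-handled screwdriver 170 mm long, under 35 mm tall, lying along its x axis between robot and rack. Origin: under its middle
- board: loose bystander: microcontroller board with breadboard, 70 x 54 x 21 mm tall, left of the rack. Origin: centre of its underside
- multimeter: loose bystander: handheld multimeter lying flat right of the rack, 165 x 78 x 45 mm tall, x along its length. Origin: centre of its underside

How it is judged:
On the way, in this order (a step that is already met when the one before it is completed fails the run):
1. the spring latch of an empty bay is pressed down (value of joint any of latch_wide, latch_slim above 0.011 m), for 0.02 s.
2. one module is home in its bay with the latch up behind it (((x of module_wide in the frame of bay_wide between -0.005 and 0.005 m and y of module_wide in the frame of bay_wide between -0.005 and 0.005 m and z of module_wide in the frame of bay_wide between 0.027 and 0.034 m and angle between the x axis of module_wide and the x axis of bay_wide, either way round below 0.09 rad and angle between module_wide's own z axis and vertical below 0.06 rad and value of joint latch_wide below 0.003 m) or (x of module_slim in the frame of bay_slim between -0.005 and 0.005 m and y of module_slim in the frame of bay_slim between -0.005 and 0.005 m and z of module_slim in the frame of bay_slim between 0.027 and 0.034 m and angle between the x axis of module_slim and the x axis of bay_slim, either way round below 0.09 rad and angle between module_slim's own z axis and vertical below 0.06 rad and value of joint latch_slim below 0.003 m))), for 0.2 s.
3. a latch is pressed down again, for the second module (value of joint any of latch_wide, latch_slim above 0.011 m), for 0.02 s.
At the end, for the whole second after the job is handed in: Each module stands in the bay of its width, within 5 mm of its home position along and across the bay, flat on the floor (27 to 34 mm above the bay's origin, tilted under 0.06 rad), aligned with the bay within 0.09 rad, its latch up again (joint under 3 mm), released and at rest (x of module_wide in the frame of bay_wide between -0.005 and 0.005 m and y of module_wide in the frame of bay_wide between -0.005 and 0.005 m and z of module_wide in the frame of bay_wide between 0.027 and 0.034 m and angle between the x axis of module_wide and the x axis of bay_wide, either way round below 0.09 rad and angle between each of module_wide, module_slim's own z axis and vertical below 0.06 rad and value of joint each of latch_wide, latch_slim below 0.003 m and x of module_slim in the frame of bay_slim between -0.005 and 0.005 m and y of module_slim in the frame of bay_slim between -0.005 and 0.005 m and z of module_slim in the frame of bay_slim between 0.027 and 0.034 m and angle between the x axis of module_slim and the x axis of bay_slim, either way round below 0.09 rad and linear speed of each of module_wide, module_slim below 0.02 m/s); the robot touches nothing.
It fails at once if a bystander was moved by more than 30 mm (distance of any of spray_can, spool, rinse_bottle, parts_tub, screwdriver, board, multimeter from where it was at the start of the episode above 0.03 m).
It also fails if it takes over 62 s, if anything falls off the work surface, if the arm or the gripper's body presses on something with over 40 N, if the wrist force passes 120 N, or if a joint passes its speed limit or range.

## Working session

There is one attempt and no reset: what is moved stays moved. The work goes in short steps, Python scripts to look and compute and a tool call to move; the robot and the scene stay as the last step left them, time stands still between calls to the robot, and variables do not carry over. Pictures are saved under pics/ and viewed, at most 10 in all, crops included, and the job is handed in when it is done.

Besides the shell and the picture viewer there is one more tool, called after "Request:" by a JSON object that holds its "op" and its "data", one argument or row to a line. apply_moves: Moves the arm, as the interface text tells. Its arguments: {"type":"object","properties":{"targets":{"type":"array"}},"required":["targets"]}

```bash
mkdir -p pics; cat > h.py <<'E'
import numpy as np, cv2
from plant import *
E
python3 - <<'E'
from h import *
s=state();print({k:np.round(v,3) for k,v in s.items()})
for c in ("top","scene"):
    im=grab_frame(c);cv2.imwrite(f"pics/{c}0.png",cv2.cvtColor(im,cv2.COLOR_RGB2BGR))
    cal=get_calibration(c);print(c,np.round(cal["camera_matrix"],1).tolist(),np.round(cal["pose"],3).tolist())
for q in ["module_wide","module_slim","module_wide_grip","module_slim_grip","bay_wide","bay_slim","bay_full","bay_wide_hood","bay_slim_hood","bay_wide_entry","bay_slim_entry","latch_wide","latch_slim","spray_can","spool","rinse_bottle","parts_tub","screwdriver","board","multimeter"]:
    r=recognise("top",q);print(q,[(np.round(d["point"],3).tolist(),round(d["score"],2)) for d in r[:3]])
print(state()["time"])
E
```

```text
{'time': np.float64(0.0), 'joint_pos': array([ 1.068,  0.053,  1.614,  0.   ,  1.476, -0.119]), 'joint_vel': array([-0.001, -0.   , -0.001,  0.001,  0.001,  0.001]), 'joint_efforts': array([-0.0000e+00, -3.9366e+01, -3.7018e+01, -0.0000e+00,  7.0000e-03,
       -0.0000e+00]), 'tool_pos': array([0.234, 0.579, 0.252]), 'tool_rot': array([-0.   ,  0.191,  0.982, -0.001]), 'contact_force': array([-1.138,  0.999, -0.093]), 'ft_torque': array([ 0.034, -0.005, -0.033]), 'grasp_force': np.float64(0.0), 'gripper_width': np.float64(0.996)}
top [[415.2, 0.0, 254.3], [0.0, 415.2, 189.4], [0.0, 0.0, 1.0]] [[0.017, 0.993, -0.12, 0.364], [-1.0, 0.017, -0.001, 0.008], [0.001, 0.12, 0.993, 1.182], [0.0, 0.0, 0.0, 1.0]]
scene [[368.2, 0.0, 258.9], [0.0, 368.2, 188.1], [0.0, 0.0, 1.0]] [[0.092, -0.654, 0.751, 1.371], [0.996, 0.065, -0.066, -0.033], [-0.006, 0.754, 0.657, 0.806], [0.0, 0.0, 0.0, 1.0]]
module_wide [([0.412, 0.269, 0.04], 0.65)]
module_slim [([0.429, -0.296, 0.043], 0.57), ([0.412, 0.271, 0.042], 0.2)]
module_wide_grip [([0.409, 0.268, 0.041], 0.95)]
module_slim_grip [([0.433, -0.295, 0.0
[... 221 characters left out ...]
.029, 0.037], 0.86), ([0.35, -0.339, 0.104], 0.73)]
bay_slim_hood [([0.635, -0.053, 0.036], 0.67)]
bay_wide_entry [([0.636, 0.033, 0.037], 0.98), ([0.585, 0.025, 0.054], 0.58)]
bay_slim_entry [([0.631, -0.05, 0.038], 0.8), ([0.409, 0.268, 0.041], 0.29)]
latch_wide [([0.582, 0.028, 0.055], 0.62)]
latch_slim [([0.586, -0.054, 0.05], 0.58)]
spray_can [([0.38, 0.349, 0.142], 0.85)]
spool [([0.305, 0.254, 0.042], 0.75), ([0.409, 0.269, 0.042], 0.4)]
rinse_bottle [([0.348, -0.336, 0.105], 0.91)]
parts_tub [([0.358, -0.221, 0.005], 0.83), ([0.635, -0.053, 0.038], 0.29)]
screwdriver [([0.413, -0.019, 0.021], 0.79)]
board [([0.676, 0.311, 0.017], 0.82)]
multimeter [([0.638, -0.327, 0.034], 0.94)]
1.1
```

```bash
python3 - <<'E'
import cv2
im=cv2.imread("pics/top0.png");cv2.imwrite("pics/top0b.png",cv2.resize(im[20:320,80:460],(760,600),interpolation=cv2.INTER_CUBIC))
E
```

```text
(no output)
```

View pics/top0b.png

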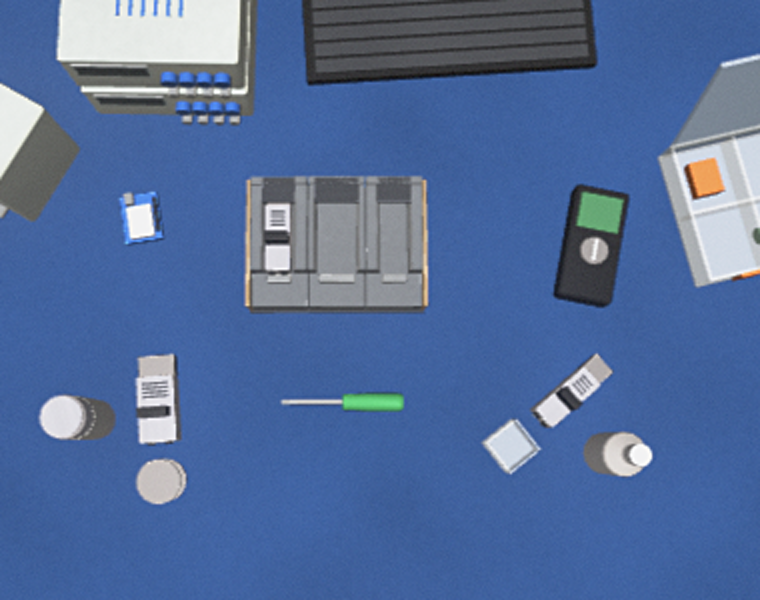

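View pics/scene0.png

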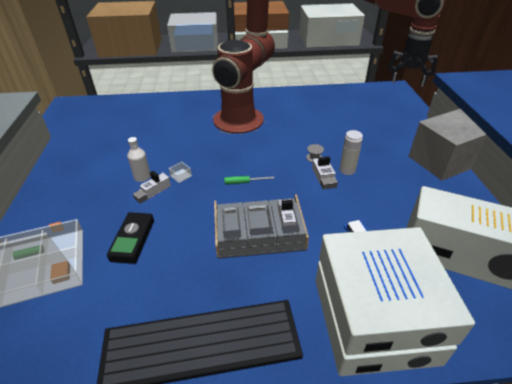

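The top crop shows the wide module at about (157,400), nose up, with the can to its left and the spool behind it. The slim module is at (572,392), pointing up-right at about −40°. Rack bays from left to right: full (277,250), wide (336,235), slim (394,235). The scene view agrees. Next I work out yaws and plan the approach.

```bash
cat > h.py <<'E'
import numpy as np, cv2, sys
from plant import *
from scipy.spatial.transform import Rotation as R
def pose():
    s=state(); q=s["tool_rot"]; M=R.from_quat([q[1],q[2],q[3],q[0]]).as_matrix()
    return np.array(s["tool_pos"]),M
def yaw(M): return np.arctan2(M[1,1],M[0,1])   # tool y axis in world
def plan(target,yw,n,start=None):
    """rows of (shift units, twist units) for a straight move + tool-y yaw change in n rows"""
    p,M=pose() if start is None else start
    if start is None: print("at",p.round(4),"yaw",round(np.degrees(yaw(M)),2))
    a=yaw(M); d=(yw-a+np.pi/2)%np.pi-np.pi/2; step=(np.array(target)-p)/n
    out=[]
    for i in range(n):
        t=a+d*i/n
        Y=np.array([np.cos(t),np.sin(t),0]); Z=np.array([0,0,-1.]); X=np.cross(Y,Z)
        out.append(([round(float(v@step)*10,3) for v in (X,Y,Z)],round(-d/n*10,3)))
    return out
def pix2world(c,uv,z,cal=None):
    cal=cal or get_calibration(c); K=np.array(cal["camera_matrix"]);P=np.array(cal["pose"])
    uv=np.atleast_2d(uv).astype(float)
    r=np.c_[(uv[:,0]-K[0,2])/K[0,0],-(uv[:,1]-K[1,2])/K[1,1],-np.ones(len(uv))]@P[:3,:3].T
    return P[:3,3]+r*((z-P[2,3])/r[:,2])[:,None]
def world2pix(c,p,cal=None):
    cal=cal or get_calibration(c); K=np.array(cal["camera_matrix"]);P=np.array(cal["pose"])
    q=(np.atleast_2d(p)-P[:3,3])@P[:3,:3]
    return np.c_[K[0,0]*q[:,0]/-q[:,2]+K[0,2], -K[1,1]*q[:,1]/-q[:,2]+K[1,2]]
def save(c,name):
    im=grab_frame(c);cv2.imwrite(f"pics/{name}.png",cv2.cvtColor(im,cv2.COLOR_RGB2BGR));return im
E
python3 - <<'E'
from h import *
im=grab_frame("top")
for q in ["module_wide","module_slim"]:
    m=regions_of("top",q)[0]["pixels"]
    ys,xs=np.nonzero(m); w=pix2world("top",np.c_[xs,ys],0.04)[:,:2]
    r=cv2.minAreaRect((w*1000).astype(np.float32)); print(q,len(xs),r)
    # dark tab top
    dk=m&(im.max(2)<70); n,l,st,ce=cv2.connectedComponentsWithStats(dk.astype(np.uint8))
    if n>1:
        for k in range(1,n):
            if st[k,4]>15: print(" tab?",st[k,4],pix2world("top",ce[k],0.06).round(4))
print(get_calibration("wrist"))
for r in plan([0.39,0.268,0.26],0.0,16): print(r)
E
```

```text
module_wide 890 ((414.17413330078125, 269.3027648925781), (121.97391510009766, 57.166927337646484), 5.541423320770264)
module_slim 602 ((434.711669921875, -298.82977294921875), (38.6507682800293, 122.9797134399414), 41.855628967285156)
 tab? 47 [[ 0.4244 -0.2867  0.06  ]]
{'camera_matrix': array([[326.37907103,   0.        , 257.29701877],
       [  0.        , 326.37907103, 192.15745215],
       [  0.        ,   0.        ,   1.        ]]), 'pose': array([[ 0.37534425, -0.88043439, -0.28974468,  0.15863972],
       [ 0.92688493,  0.35619258,  0.11836881,  0.609379  ],
       [-0.00101107, -0.31298903,  0.9497562 ,  0.37411247],
       [ 0.        ,  0.        ,  0.        ,  1.        ]])}
at [0.234  0.5795 0.2533] yaw 68.01
([-0.163, -0.144, -0.004], np.float64(0.742))
([-0.174, -0.132, -0.004], np.float64(0.742))
([-0.183, -0.118, -0.004], np.float64(0.742))
([-0.191, -0.104, -0.004], np.float64(0.742))
([-0.198, -0.09, -0.004], np.float64(0.742))
([-0.204, -0.075, -0.004], np.float64(0.742))
([-0.209, -0.06, -0.004], np.float64(0.742))
([-0.213, -0.044, -0.004], np.float64(0.742))
([-0.216, -0.028, -0.004], np.float64(0.742))
([-0.217, -0.012, -0.004], np.float64(0.742))
([-0.218, 0.004, -0.004], np.float64(0.742))
([-0.217, 0.02, -0.004], np.float64(0.742))
([-0.215, 0.036, -0.004], np.float64(0.742))
([-0.211, 0.052, -0.004], np.float64(0.742))
([-0.207, 0.068, -0.004], np.float64(0.742))
([-0.201, 0.083, -0.004], np.float64(0.742))
```

Request:
{"op": "apply_moves", "data": {
  "targets": [
    {"translation": [-0.163,-0.144,0],"twist": 0.742,"hand": 1},
    {"translation": [-0.174,-0.132,0],"twist": 0.742,"hand": 1},
    {"translation": [-0.183,-0.118,0],"twist": 0.742,"hand": 1},
    {"translation": [-0.191,-0.104,0],"twist": 0.742,"hand": 1},
    {"translation": [-0.198,-0.09,0],"twist": 0.742,"hand": 1},
    {"translation": [-0.204,-0.075,0],"twist": 0.742,"hand": 1},
    {"translation": [-0.209,-0.06,0],"twist": 0.742,"hand": 1},
    {"translation": [-0.213,-0.044,0],"twist": 0.742,"hand": 1}
  ]
}}

```text
time: 2.05
tool_pos: [0.3122, 0.423, 0.2534]
tool_rot: [0.0, 0.471, 0.882, 0.0]
contact_force: [0.1, -0.4, -0.5]
gripper_width: 0.994
grasp_force: 0.0
```

Request:
{"op": "apply_moves", "data": {
  "targets": [
    {"translation": [-0.216,-0.028,0],"twist": 0.742,"hand": 1},
    {"translation": [-0.217,-0.012,0],"twist": 0.742,"hand": 1},
    {"translation": [-0.218,0.004,0],"twist": 0.742,"hand": 1},
    {"translation": [-0.217,0.02,0],"twist": 0.742,"hand": 1},
    {"translation": [-0.215,0.036,0],"twist": 0.742,"hand": 1},
    {"translation": [-0.211,0.052,0],"twist": 0.742,"hand": 1},
    {"translation": [-0.207,0.068,0],"twist": 0.742,"hand": 1},
    {"translation": [-0.201,0.083,0],"twist": 0.742,"hand": 1}
  ]
}}

```text
time: 2.85
tool_pos: [0.3902, 0.2672, 0.2534]
tool_rot: [0.0, 0.708, 0.706, 0.0]
contact_force: [-1.1, 0.4, -0.1]
gripper_width: 0.998
grasp_force: 0.0
```

```bash
python3 - <<'E'
from h import *
p,M=pose();print(p,np.degrees(yaw(M)))
cal=get_calibration("wrist");im=save("wrist","w1")
for q in ["module_wide","spray_can"]:
    r=recognise("wrist",q);print(q,[(np.round(d["point"],4).tolist(),round(d["score"],2)) for d in r[:3]])
E
```

```text
[0.39018802 0.26724784 0.25344325] -0.18499818368653947
module_wide [([0.4139, 0.2824, 0.0433], 0.67)]
spray_can [([0.3864, 0.3632, 0.1432], 0.63)]
```

View pics/w1.png

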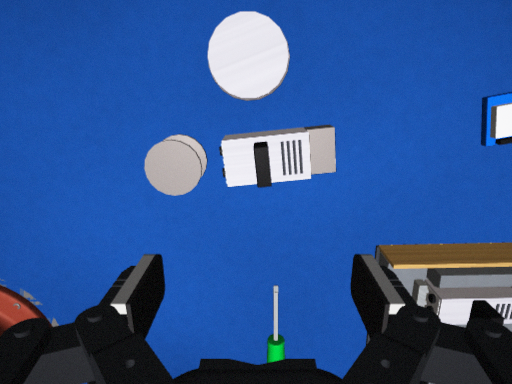

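The wrist view shows the wide module (tab at (262,165), slight positive yaw), the can at (248,55) and the spool at (176,165). The wrist and top cameras differ by about 14 mm in y, so I fit the silhouette in all three views to decide between them.

```bash
cat >> h.py <<'E'
from scipy.optimize import minimize
def boxes(w,t):
    b=[(-.06,.03,w/2,0,.04),(.03,.06,w/2,0,.024),(-.027,-.013,t/2,.04,.07)]
    return [np.array([[x,y*s,z] for x in k[:2] for s in (-1,1) for y in [k[2]] for z in k[3:]]) for k in b]
def render(c,pose3,bx,z0,cal,S=4):
    x,y,a=pose3; Rz=np.array([[np.cos(a),-np.sin(a),0],[np.sin(a),np.cos(a),0],[0,0,1]])
    m=np.zeros((384,512),np.uint8); 
    for b in bx:
        uv=world2pix(c,b@Rz.T+[x,y,z0],cal)
        cv2.fillConvexPoly(m,cv2.convexHull((uv*16).round().astype(np.int32)),255,cv2.LINE_AA,4)
    return m/255.
def fit(c,mask,w,t,guess,cal,z0=0.):
    bx=boxes(w,t); M=mask.astype(float)
    f=lambda p:np.abs(render(c,[p[0]/1e3,p[1]/1e3,p[2]/100],bx,z0,cal)-M).sum()
    g=np.array([guess[0]*1e3,guess[1]*1e3,guess[2]*100])
    best=None
    for k in range(2):
        S=np.vstack([g]+[g+d for d in np.diag([15,15,15])])
        r=minimize(f,g,method="Nelder-Mead",options=dict(initial_simplex=S)); g=r.x
    return [round(g[0]/1e3,4),round(g[1]/1e3,4),round(g[2]/100,4)],r.fun/M.sum()
E
python3 - <<'E'
from h import *
for c in ("wrist","top","scene"):
    cal=get_calibration(c);im=grab_frame(c)
    for q,w,t,g in (("module_wide",.05,.04,(.413,.27,.06)),("module_slim",.034,.032,(.435,-.297,-.75))):
        if c=="wrist" and "slim" in q: continue
        r=regions_of(c,q)
        if r: print(c,q,r[0]["pixels"].sum(),fit(c,r[0]["pixels"],w,t,g,cal))
cal=get_calibration("wrist");p,M=pose()
for z in (0,.022): print(world2pix("wrist",p+M@[0,0,z],cal))
P=cal["pose"];print((M.T@(P[:3,3]-p)).round(4),(M.T@P[:3,:3]).round(3).tolist())
E
```

```text
wrist module_wide 5772 ([np.float64(0.4133), np.float64(0.2732), np.float64(0.0934)], np.float64(0.053943989238106886))
top module_wide 863 ([np.float64(0.4138), np.float64(0.2727), np.float64(0.0917)], np.float64(0.1492740781132847))
top module_slim 498 ([np.float64(0.4754), np.float64(-0.2842), np.float64(-1.2318)], np.float64(2.2518466020946533))
scene module_wide 589 ([np.float64(0.4149), np.float64(0.2706), np.float64(0.0579)], np.float64(0.11739405439595192))
scene module_slim 610 ([np.float64(0.4354), np.float64(-0.3043), np.float64(-0.758)], np.float64(0.16183863709418198))
[[259.27894253 281.35704957]]
[[259.07286291 255.73620948]]
[ 0.0803 -0.0006 -0.1208] [[-0.001, 0.949, 0.314], [1.0, 0.001, 0.001], [0.001, 0.314, -0.949]]
```

Request:
{"op": "apply_moves", "data": {
  "targets": [
    {"translation": [0.041,0.032,0.35],"twist": -0.96,"hand": 1},
    {"translation": [0,0,0.4],"twist": 0,"hand": 1},
    {"translation": [0,0,0.4],"twist": 0,"hand": 1},
    {"translation": [0,0,0.3],"twist": 0,"hand": 0.8},
    {"translation": [0,0,0.15],"twist": 0,"hand": 0.7},
    {"translation": [0,0,0.1],"twist": 0,"hand": 0.6}
  ]
}}

```text
time: 4.0
tool_pos: [0.392, 0.272, 0.0814]
tool_rot: [-0.001, 0.672, 0.74, -0.001]
contact_force: [0.4, 1.0, 0.4]
gripper_width: 0.598
grasp_force: 0.0
```

Request:
{"op": "apply_moves", "data": {
  "targets": [
    {"translation": [0,0.01,0.08],"twist": 0,"hand": 0.5},
    {"translation": [0,0,0.06],"twist": 0,"hand": 0.4},
    {"translation": [0,0,0],"twist": 0,"hand": 0.0},
    {"translation": [0,0,0],"twist": 0,"hand": 0.0},
    {"translation": [0,0,0],"twist": 0,"hand": 0.0},
    {"translation": [0,0,0],"twist": 0,"hand": 0.0}
  ]
}}

```text
time: 4.6
tool_pos: [0.3945, 0.2725, 0.0699]
tool_rot: [0.0, 0.672, 0.74, 0.001]
contact_force: [0.8, 0.9, -0.6]
gripper_width: 0.148
grasp_force: 61.3
```

```bash
python3 - <<'E'
from h import *
p,M=pose();print(p,np.degrees(yaw(M)))
# fit rack: sample scene/top masks of bays
for c in ("top",):
    cal=get_calibration(c);im=grab_frame(c)
    cv2.imwrite("pics/rack.png",cv2.resize(cv2.cvtColor(im[100:185,190:310],cv2.COLOR_RGB2BGR),None,fx=6,fy=6,interpolation=cv2.INTER_CUBIC))
    q="module_slim";r=regions_of(c,q)
    for k in r: print(k["score"],k["pixels"].sum(),fit(c,k["pixels"],.034,.032,(.435,-.3,-.76),cal))
E
```

```text
[0.39452651 0.27246978 0.06989053] 5.48600492436465
```

Request:
{"op": "apply_moves", "data": {
  "targets": [
    {"translation": [0,0,-0.1],"twist": 0,"hand": 0},
    {"translation": [0,0,-0.3],"twist": 0,"hand": 0},
    {"translation": [0,0,-0.45],"twist": 0,"hand": 0},
    {"translation": [0,0,-0.45],"twist": 0,"hand": 0},
    {"translation": [0,0,-0.4],"twist": 0,"hand": 0}
  ]
}}

```text
time: 5.2
tool_pos: [0.3935, 0.2721, 0.2415]
tool_rot: [-0.0, 0.672, 0.74, 0.0]
contact_force: [0.3, 0.6, -4.1]
gripper_width: 0.148
grasp_force: 61.0
```

View pics/rack.png

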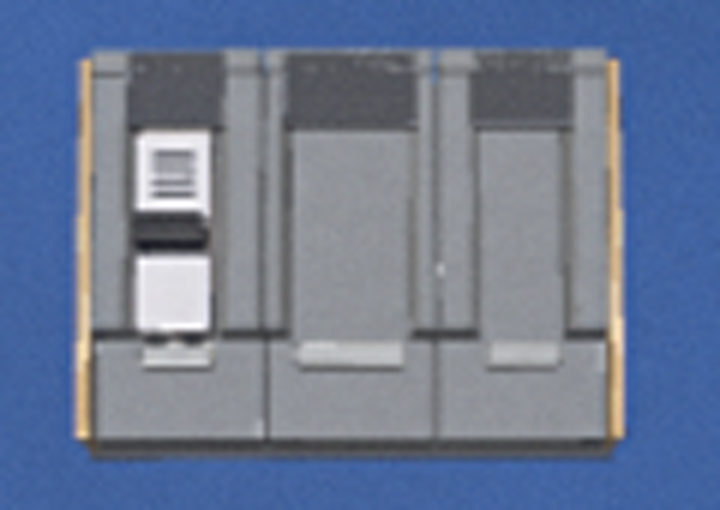

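```bash
python3 - <<'E'
from h import *
p,M=pose();print(p,np.degrees(yaw(M)))
c="top";im=grab_frame(c)
m=np.zeros((384,512),bool)
for q in ("bay_wide","bay_slim","bay_full"):
    for k in regions_of(c,q)[:1]:
        a=k["pixels"];ys,xs=np.nonzero(a);print(q,k["score"].__round__(2),a.sum(),xs.min(),xs.max(),ys.min(),ys.max())
for r in plan([0.50,-0.06,0.25],0.0,12): print(r)
E
```

```text
[0.39350153 0.27205604 0.24147994] 5.492110320940926
bay_wide 0.77 1901 233 262 108 174
bay_slim 0.8 1856 263 291 108 174
bay_full 0.62 1928 205 234 107 175
at [0.394  0.2723 0.24  ] yaw 5.49
([-0.284, 0.061, -0.008], np.float64(0.08))
([-0.284, 0.064, -0.008], np.float64(0.08))
([-0.283, 0.066, -0.008], np.float64(0.08))
([-0.283, 0.068, -0.008], np.float64(0.08))
([-0.282, 0.07, -0.008], np.float64(0.08))
([-0.281, 0.073, -0.008], np.float64(0.08))
([-0.281, 0.075, -0.008], np.float64(0.08))
([-0.28, 0.077, -0.008], np.float64(0.08))
([-0.28, 0.079, -0.008], np.float64(0.08))
([-0.279, 0.082, -0.008], np.float64(0.08))
([-0.278, 0.084, -0.008], np.float64(0.08))
([-0.278, 0.086, -0.008], np.float64(0.08))
```

```bash
python3 - <<'E'
from h import *
def f(u,v,z): return pix2world("top",[(u+.5)/6-.5+190,(v+.5)/6-.5+100],z)[0].round(4)
for n,u,v,z in [("frontL -105",93,438,.03),("frontR -105",607,438,.03),("seam1 front",268,438,.03),("seam2 front",436,438,.03),
 ("seam1 back",264,75,.058),("seam2 back",436,75,.058),("latchw front -72",350,368,.044),("latchs front -72",524,368,.044),("latchw L",297,356,.044),("latchw R",405,356,.044),("latchs L",488,356,.044),("latchs R",561,356,.044),
 ("hoodw 36",352,128,.0625),("hoods 36",521,126,.0625),("hoodwL",287,100,.0625),("hoodwR",416,100,.0625),("hoodsL",470,100,.0625),("hoodsR",572,100,.0625),("wall -58",270,333,.058)]: print(n,f(u,v,z))
E
```

```text
frontL -105 [0.5481 0.1479 0.03  ]
frontR -105 [ 0.5522 -0.0927  0.03  ]
seam1 front [0.5495 0.066  0.03  ]
seam2 front [ 0.5509 -0.0126  0.03  ]
seam1 back [0.7158 0.0703 0.058 ]
seam2 back [ 0.7172 -0.0096  0.058 ]
latchw front -72 [0.5808 0.028  0.044 ]
latchs front -72 [ 0.5822 -0.0527  0.044 ]
latchw L [0.586  0.0527 0.044 ]
latchw R [0.5869 0.0026 0.044 ]
latchs L [ 0.5875 -0.036   0.044 ]
latchs R [ 0.5881 -0.0699  0.044 ]
hoodw 36 [0.6899 0.0289 0.0625]
hoods 36 [ 0.6922 -0.0492  0.0625]
hoodwL [0.7027 0.0592 0.0625]
hoodwR [ 7.037e-01 -5.000e-04  6.250e-02]
hoodsL [ 0.7041 -0.0255  0.0625]
hoodsR [ 0.7049 -0.0727  0.0625]
wall -58 [0.5938 0.0648 0.058 ]
```

Request:
{"op": "apply_moves", "data": {
  "targets": [
    {"translation": [-0.4,0.09,0],"twist": 0.1,"hand": 0},
    {"translation": [-0.4,0.09,0],"twist": 0.1,"hand": 0},
    {"translation": [-0.4,0.1,0],"twist": 0.12,"hand": 0},
    {"translation": [-0.4,0.1,0],"twist": 0.12,"hand": 0},
    {"translation": [-0.4,0.11,0],"twist": 0.12,"hand": 0},
    {"translation": [-0.4,0.11,0],"twist": 0.12,"hand": 0},
    {"translation": [-0.4,0.12,0],"twist": 0.14,"hand": 0},
    {"translation": [-0.4,0.12,0],"twist": 0.14,"hand": 0}
  ]
}}

```text
time: 6.2
tool_pos: [0.4945, -0.0439, 0.2357]
tool_rot: [-0.003, 0.707, 0.707, -0.002]
contact_force: [1.9, 0.7, -3.9]
gripper_width: 0.15
grasp_force: 60.9
```

```bash
python3 - <<'E'
from h import *
p,M=pose();print(p,np.degrees(yaw(M)))
cal=get_calibration("wrist");im=save("wrist","w2")
for q in ("bay_wide_entry","bay_wide","latch_wide","latch_slim"):
    r=recognise("wrist",q);print(q,[(np.round(d["point"],4).tolist(),round(d["score"],2)) for d in r[:2]])
np.save("cal2.npy",cal,allow_pickle=True)
E
```

```text
[ 0.4945322  -0.04385878  0.23566601] -0.05918397693545579
bay_wide_entry [([0.6339, 0.0261, 0.0347], 0.69)]
bay_wide [([0.6361, 0.0266, 0.0394], 0.66)]
latch_wide [([0.5869, 0.0321, 0.0464], 0.98), ([0.6444, -0.2955, 0.0197], 0.57)]
latch_slim [([0.5813, -0.0449, 0.0497], 0.86)]
```

View pics/w2.png

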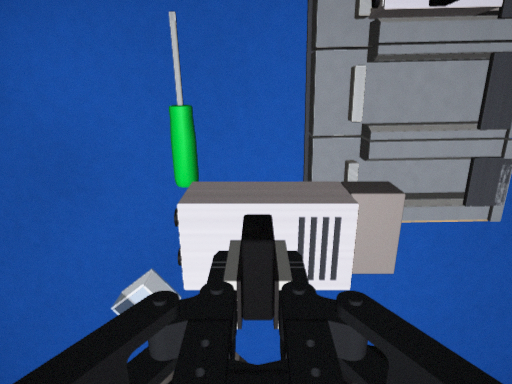

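The wrist view shows the module held level. The rack is upper right: latch_wide at about (358,94), hood_wide edge at about col 486 and latch_slim at (353,172). I refine the rack pose from this picture.

```bash
python3 - <<'E'
from h import *
cal=np.load("cal2.npy",allow_pickle=True).item()
im=cv2.imread("pics/w2.png")
f=lambda u,v,z: pix2world("wrist",[u,v],z,cal)[0].round(4)
for n,u,v,z in [("seam1 front",315,49,.03),("seam2 front",313,136,.03),("frontR",308,220,.03),("latchw front top",354,66,.044),("latchw front bot",351,121,.044),("hood up",488,54,.0625),("hood lo",481,128,.0625),("hoods up",473,157,.0625)]:print(n,f(u,v,z))
bx=(0.6535,0.0287,0.018)
def w(x,y,z):
    c,s=np.cos(bx[2]),np.sin(bx[2]); return [bx[0]+c*x-s*y,bx[1]+s*x+c*y,z]
v=cv2.resize(im[0:230,290:512],None,fx=2.6,fy=2.6,interpolation=cv2.INTER_CUBIC)
def box(x0,x1,y0,y1,z,col):
    q=world2pix("wrist",[w(x0,y0,z),w(x1,y0,z),w(x1,y1,z),w(x0,y1,z)],cal)
    cv2.polylines(v,[((q-[290,0]+.5)*2.6).round().astype(np.int32)],True,col,1)
for dy,h in ((0,.0275),(-.08,.0195)):
    box(-.072,-.062,dy-h+.0025,dy+h-.0025,.044,(0,0,255)); box(.036,.072,dy-h,dy+h,.0625,(0,255,255)); box(-.105,.062,dy-.039,dy+.039,.03,(0,255,0))
cv2.imwrite("pics/w2o.png",v)
E
```

```text
seam1 front [0.5455 0.0673 0.03  ]
seam2 front [ 0.5478 -0.0124  0.03  ]
frontR [ 0.547  -0.1031  0.03  ]
latchw front top [0.5788 0.0519 0.044 ]
latchw front bot [0.5804 0.0036 0.044 ]
hood up [0.6839 0.06   0.0625]
hood lo [ 0.6909 -0.0007  0.0625]
hoods up [ 0.6892 -0.0268  0.0625]
```

View pics/w2o.png

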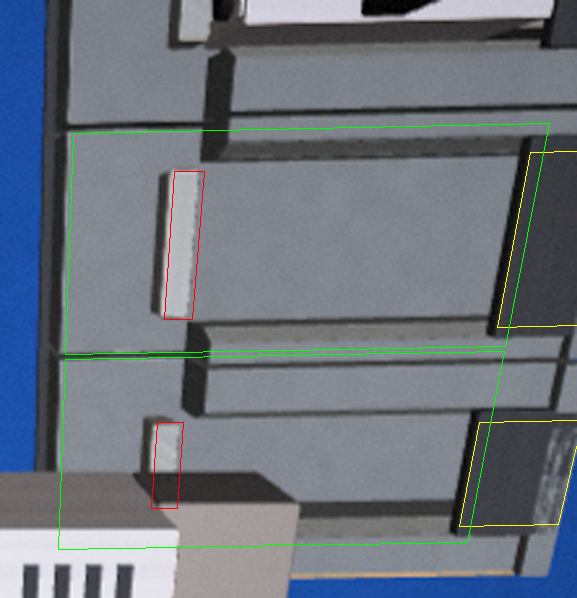

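```bash
python3 - <<'E'
from h import *
cal=np.load("cal2.npy",allow_pickle=True).item(); p,M=pose()
for u,v in [(187,200),(352,200),(182,289),(353,289)]:
    w=pix2world("wrist",[u,v],p[2]-.0699+.04,cal)[0]; print((M.T@(w-p)).round(4))
for r in plan([0.600,0.0285,0.20],0.018,6): print(r)
E
```

```text
[ 0.0248 -0.0353  0.0301]
[0.0249 0.045  0.0297]
[-0.0259 -0.0415  0.0301]
[-0.0256  0.0501  0.0296]
at [ 0.4947 -0.0421  0.2366] yaw -0.03
([0.118, 0.175, 0.061], np.float64(-0.031))
([0.117, 0.176, 0.061], np.float64(-0.031))
([0.117, 0.176, 0.061], np.float64(-0.031))
([0.116, 0.177, 0.061], np.float64(-0.031))
([0.116, 0.177, 0.061], np.float64(-0.031))
([0.115, 0.177, 0.061], np.float64(-0.031))
```

Request:
{"op": "apply_moves", "data": {
  "targets": [
    {"translation": [0.117,0.176,0.06],"twist": -0.03,"hand": 0},
    {"translation": [0.117,0.176,0.06],"twist": -0.03,"hand": 0},
    {"translation": [0.117,0.176,0.06],"twist": -0.03,"hand": 0},
    {"translation": [0.117,0.176,0.06],"twist": -0.03,"hand": 0},
    {"translation": [0.117,0.176,0.06],"twist": -0.03,"hand": 0},
    {"translation": [0.117,0.176,0.06],"twist": -0.03,"hand": 0},
    {"translation": [0,0,0.35],"twist": 0,"hand": 0},
    {"translation": [0,0,0.35],"twist": 0,"hand": 0}
  ]
}}

```text
time: 7.25
tool_pos: [0.6014, 0.0308, 0.1327]
tool_rot: [0.0, 0.7, 0.715, 0.0]
contact_force: [-0.4, -1.0, -4.7]
gripper_width: 0.146
grasp_force: 60.9
```

```bash
python3 - <<'E'
from h import *
p,M=pose();print(p,np.degrees(yaw(M)))
save("wrist","w3");np.save("cal3.npy",get_calibration("wrist"),allow_pickle=True)
for r in plan([0.600,0.0286,0.120],0.018,1): print(r)
E
```

```text
[0.60136653 0.03075888 0.13267645] 1.2140870188910777
at [0.5962 0.0308 0.1241] yaw 1.19
([-0.023, 0.038, 0.041], np.float64(0.028))
```

View pics/w3.png

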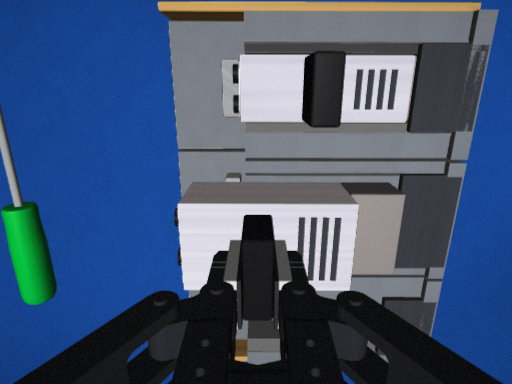

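The view shows the module over its bay, nose edge at col 403 just in front of the hood (about 400–445, rows 175–268). I check its lateral centring numerically.

```bash
python3 - <<'E'
from h import *
cal=np.load("cal3.npy",allow_pickle=True).item(); p,M=pose()
f=lambda u,v,z: pix2world("wrist",[u,v],z,cal)[0]
z=p[2]-.0699+.04
for n,u,v,zz in [("hood TL",400,175,.0625),("hood BL",396,268,.0625),("full hood TL",419,44,.0625),("full hood BL",412,133,.0625),("hood TR",461,176,.0625),("hood BR",446,268,.0625),("seam12 L",180,150,.03),("seam12 R",452,160,.058),("m",187,200,z),("m",355,200,z),("m",182,290,z),("m",352,290,z),("noseT",403,193,z-.016),("noseB",396,275,z-.016)]: print(n,f(u,v,zz).round(4))
g=cv2.cvtColor(cv2.imread("pics/w3.png"),cv2.COLOR_BGR2GRAY)
print(g[160:180:1,430].tolist(),g[262:276,430].tolist())
E
```

```text
hood TL [0.6759 0.0631 0.0625]
hood BL [0.6829 0.0023 0.0625]
full hood TL [0.6748 0.1322 0.0625]
full hood BL [0.6788 0.0872 0.0625]
hood TR [0.7108 0.0634 0.0625]
hood BR [0.7143 0.0032 0.0625]
seam12 L [0.5417 0.0684 0.03  ]
seam12 R [0.7065 0.0716 0.058 ]
m [0.5598 0.0563 0.0942]
m [0.6421 0.0583 0.0942]
m [0.5546 0.0044 0.0942]
m [0.6463 0.0071 0.0942]
noseT [0.6722 0.0574 0.0782]
noseB [0.6761 0.007  0.0782]
[60, 94, 128, 130, 124, 129, 127, 129, 130, 130, 127, 129, 124, 91, 26, 42, 62, 59, 61, 61] [60, 57, 54, 54, 63, 95, 130, 126, 127, 127, 128, 124, 122, 123]
```

Request:
{"op": "apply_moves", "data": {
  "targets": [
    {"translation": [-0.005,0,0],"twist": 0,"hand": 0},
    {"translation": [0,0,0.04],"twist": 0,"hand": 0},
    {"translation": [0,0,0.05],"twist": 0,"hand": 0},
    {"translation": [0,0,0.05],"twist": 0,"hand": 0},
    {"translation": [0,0,0.05],"twist": 0,"hand": 0},
    {"translation": [0,0,0],"twist": 0,"hand": 0}
  ]
}}

```text
time: 7.9
tool_pos: [0.6015, 0.0278, 0.1145]
tool_rot: [0.0, 0.701, 0.713, 0.0]
contact_force: [1.6, -0.6, -2.0]
gripper_width: 0.144
grasp_force: 61.2
```

Request:
{"op": "apply_moves", "data": {
  "targets": [
    {"translation": [0,0,0.05],"twist": 0,"hand": 0},
    {"translation": [0,0,0.04],"twist": 0,"hand": 0},
    {"translation": [0,0,0],"twist": 0,"hand": 0}
  ]
}}

```text
time: 8.2
tool_pos: [0.6016, 0.0278, 0.1053]
tool_rot: [0.0, 0.701, 0.713, 0.0]
contact_force: [0.1, -0.4, 0.1]
gripper_width: 0.15
grasp_force: 61.5
```

Request:
{"op": "apply_moves", "data": {
  "targets": [
    {"translation": [0,0,0.02],"twist": 0,"hand": 0},
    {"translation": [0,0,0.02],"twist": 0,"hand": 0},
    {"translation": [0,0,0],"twist": 0,"hand": 0}
  ]
}}

```text
time: 8.5
tool_pos: [0.6017, 0.0277, 0.1038]
tool_rot: [0.0, 0.701, 0.713, -0.0]
contact_force: [-5.1, -0.7, 10.2]
gripper_width: 0.148
grasp_force: 62.9
```

```bash
python3 - <<'E'
from h import *
s=state();print(s["tool_pos"],s["contact_force"],s["ft_torque"]);save("wrist","w4");cal=get_calibration("wrist");np.save("cal4.npy",cal,allow_pickle=True)
s=state();print(s["tool_pos"],s["contact_force"],s["ft_torque"])
im=save("scene","s4");cv2.imwrite("pics/s4c.png",cv2.resize(cv2.cvtColor(im[170:260,200:320],cv2.COLOR_RGB2BGR),None,fx=4,fy=4,interpolation=cv2.INTER_CUBIC))
s=state();print(s["tool_pos"],s["contact_force"])
a=cv2.imread("pics/w4.png")[140:330,150:490];b=cv2.imread("pics/s4c.png")
a=cv2.resize(a,(480,268));cv2.imwrite("pics/c4.png",np.vstack([cv2.resize(a,(640,357)),cv2.resize(b[:,:],(640,240))])) 
E
```

```text
[0.60174088 0.02766069 0.10382558] [-5.1038747  -0.66115486 10.22059095] [ 0.00147276  1.02804661 -0.01014207]
[0.60175348 0.02767814 0.10388101] [-5.29172986 -0.06099325 10.58123189] [0.04773009 0.91449931 0.04111473]
[0.60174778 0.02767821 0.10387042] [-5.56919177 -0.97003689  9.72343219]
```

View pics/c4.png

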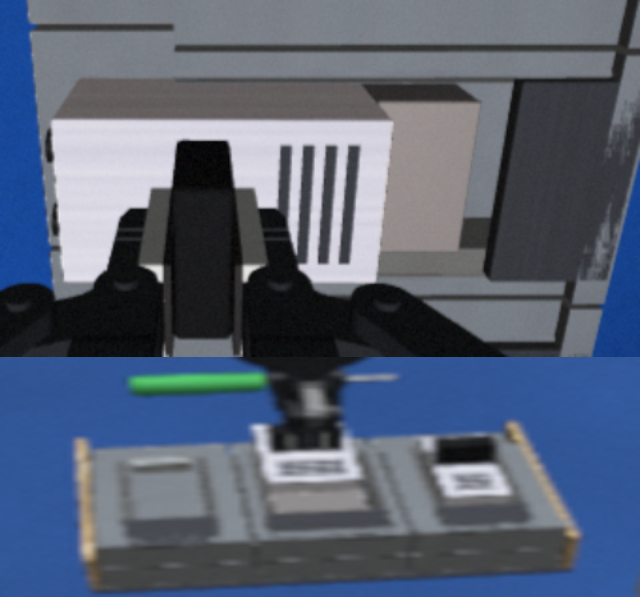

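Request:
{"op": "apply_moves", "data": {
  "targets": [
    {"translation": [0,0,0.02],"twist": 0,"hand": 0},
    {"translation": [0,0,0.02],"twist": 0,"hand": 0},
    {"translation": [0,0,0],"twist": 0,"hand": 0}
  ]
}}

```text
time: 8.9
tool_pos: [0.6018, 0.0276, 0.1038]
tool_rot: [-0.0, 0.701, 0.713, -0.001]
contact_force: [-16.7, -0.4, 29.5]
gripper_width: 0.15
grasp_force: 65.6
```

```bash
python3 - <<'E'
from h import *
s=state();print(s["tool_pos"],s["contact_force"],s["ft_torque"],s["joint_pos"])
E
```

```text
[0.60184331 0.027643   0.10379241] [-16.73352035  -0.41365432  29.50909696] [ 1.43760719e-01  2.79257335e+00 -1.87959015e-04] [-7.72021395e-02  1.36720972e-01  1.78425570e+00 -9.17030356e-04
  1.22159416e+00 -9.50418137e-02]
```

```bash
python3 - <<'E'
from h import *
for n,tz in (("2",None),("3",None),("4",.10385)):
    g=cv2.cvtColor(cv2.imread(f"pics/w{n}.png"),cv2.COLOR_BGR2GRAY).astype(float); cal=np.load(f"cal{n}.npy",allow_pickle=True).item()
    P=cal["pose"]; camz=P[2,3]; tcpz=camz-.1208 if tz is None else tz
    print("pic",n,"camz",camz.round(4))
    def edge(line,lo,hi):
        d=np.abs(np.diff(line[lo:hi])); k=d.argmax(); a=max(k-1,0); w=d[a:k+2]; return lo+a+(w*np.arange(len(w))).sum()/w.sum()+.5
    for cs in (range(190,200),range(336,344)):
        up=np.mean([edge(g[:,u],190,215) for u in cs]); lo=np.mean([edge(g[:,u],278,300) for u in cs]); uc=np.mean(cs)
        for h in (.0699,.0738):
            z=tcpz-h+.04
            a=pix2world("wrist",[uc,up],z,cal)[0];b=pix2world("wrist",[uc,lo],z,cal)[0]
            print(round(uc),up.round(1),lo.round(1),"h",h,"width",np.linalg.norm(a-b).round(4))
E
```

```text
pic 2 camz 0.3566
194 203.1 289.7 h 0.0699 width 0.0499
194 203.1 289.7 h 0.0738 width 0.0512
340 203.1 289.7 h 0.0699 width 0.0498
340 203.1 289.7 h 0.0738 width 0.0511
pic 3 camz 0.245
194 203.1 294.4 h 0.0699 width 0.053
194 203.1 294.4 h 0.0738 width 0.0544
340 203.6 290.7 h 0.0699 width 0.05
340 203.6 290.7 h 0.0738 width 0.0513
pic 4 camz 0.2246
194 203.1 293.2 h 0.0699 width 0.0522
194 203.1 293.2 h 0.0738 width 0.0535
340 203.6 291.3 h 0.0699 width 0.0507
340 203.6 291.3 h 0.0738 width 0.0521
```

```bash
python3 - <<'E'
from h import *
cal=np.load("cal4.npy",allow_pickle=True).item()
g=cv2.cvtColor(cv2.imread("pics/w4.png"),cv2.COLOR_BGR2GRAY).astype(float)
for u in (405,435,445): 
    col=g[:,u]; d=np.diff(col); ks=[k for k in range(120,320) if abs(d[k])>18]; print(u,[(k,int(d[k])) for k in ks])
def sp(u,a,b,z):
    A=pix2world("wrist",[u,a],z,cal)[0];B=pix2world("wrist",[u,b],z,cal)[0];return (A-B).round(4)
print(sp(447,165.5,296.7,.058))
s=state();print(s["time"],s["contact_force"],s["ft_torque"])
E
```

```text
405 [(120, -41), (121, -88), (122, 31), (162, -22), (163, -56), (166, 34), (167, 35), (180, -30), (181, -22), (182, 19), (183, 32), (192, -21), (194, 20), (254, -24), (255, -52), (271, 28), (272, 28), (296, -45), (298, 19), (299, 42), (319, -32)]
435 [(132, 44), (133, 48), (162, -20), (163, -51), (166, 36), (167, 35), (180, -29), (181, -69), (289, 34), (296, -43), (298, 22), (299, 38)]
445 [(133, 29), (134, 28), (162, -22), (163, -54), (166, 33), (167, 35), (180, -31), (181, -68), (288, 20), (289, 33), (296, -45), (298, 23), (299, 39), (313, -22), (314, -19), (316, -19)]
[-0.0162  0.0807  0.    ]
8.9 [-16.73352035  -0.41365432  29.50909696] [ 1.43760719e-01  2.79257335e+00 -1.87959015e-04]
```

Request:
{"op": "apply_moves", "data": {
  "targets": [
    {"translation": [0,0,-0.04],"twist": 0,"hand": 0},
    {"translation": [0,0,-0.06],"twist": 0,"hand": 0},
    {"translation": [0,0,-0.12],"twist": 0,"hand": 0},
    {"translation": [0,0,0],"twist": 0,"hand": 0},
    {"translation": [0,0,0],"twist": 0,"hand": 0}
  ]
}}

```text
time: 9.4
tool_pos: [0.6005, 0.028, 0.1185]
tool_rot: [-0.001, 0.701, 0.713, -0.001]
contact_force: [-0.7, -0.0, -3.7]
gripper_width: 0.149
grasp_force: 60.9
```

```bash
python3 - <<'E'
from h import *
s=state();print(s["tool_pos"],s["contact_force"],s["ft_torque"])
cal=get_calibration("wrist");np.save("cal5.npy",cal,allow_pickle=True);im=save("wrist","w5");im=save("scene","s5")
s=state();print(s["tool_pos"],s["contact_force"],s["ft_torque"])
a=cv2.imread("pics/w5.png")[140:330,150:490];b=cv2.imread("pics/w4.png")[140:330,150:490]
cv2.imwrite("pics/c5.png",np.vstack([cv2.resize(a,(536,300)),cv2.resize(b,(536,300))]))
E
```

```text
[0.60051245 0.02798163 0.11846615] [-0.67215123 -0.02183786 -3.70510149] [0.02143878 0.14270867 0.00622566]
[0.60025624 0.02797781 0.11794596] [-0.98722329  0.05297121 -3.49026899] [-0.03034876  0.12463718  0.02961621]
```

```bash
python3 - <<'E'
from h import *
G={n:cv2.imread(f"pics/w{n}.png") for n in "245"}
# template track small patches on the module between pics
pts={"rearTL":(178,204),"rearBL":(184,289),"frontTR":(357,204),"frontBR":(351,290),"noseTR":(404,193),"noseBR":(396,273),"tabtop":(258,216),"slits":(300,240)}
for a,b in (("2","4"),("5","4"),("2","5")):
    print(a,b)
    for k,(u,v) in pts.items():
        r=8; t=G[a][v-r:v+r+1,u-r:u+r+1]; s=G[b][v-r-8:v+r+9,u-r-8:u+r+9]
        m=cv2.matchTemplate(cv2.GaussianBlur(s,(3,3),0),cv2.GaussianBlur(t,(3,3),0),cv2.TM_CCOEFF_NORMED); _,sc,_,(x,y)=cv2.minMaxLoc(m); print("  ",k,x-8,y-8,round(sc,2))
E
```

```text
2 4
   rearTL 0 0 0.9
   rearBL 0 0 0.89
   frontTR 0 1 0.99
   frontBR 0 0 0.94
   noseTR 1 1 0.62
   noseBR 1 -8 0.49
   tabtop -4 0 1.0
   slits 0 -2 1.0
5 4
   rearTL 0 0 0.89
   rearBL 0 -1 0.9
   frontTR 0 0 1.0
   frontBR 0 0 0.99
   noseTR 8 8 0.66
   noseBR -3 -2 0.87
   tabtop 2 0 1.0
   slits 0 -2 1.0
2 5
   rearTL 0 0 0.97
   rearBL 0 0 0.92
   frontTR 0 1 0.99
   frontBR 0 0 0.93
   noseTR -1 1 0.64
   noseBR -7 1 0.51
   tabtop -2 0 1.0
   slits 0 -1 1.0
```

View pics/c5.png

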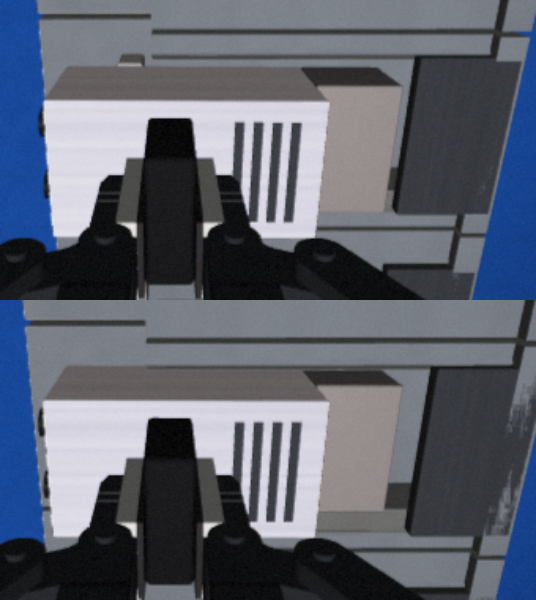

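Request:
{"op": "apply_moves", "data": {
  "targets": [
    {"translation": [0,0,0.06],"twist": 0,"hand": 0},
    {"translation": [0,0,0.08],"twist": 0,"hand": 0},
    {"translation": [0,0,0.04],"twist": 0,"hand": 0},
    {"translation": [0,0.03,0],"twist": 0,"hand": 0},
    {"translation": [0,0.04,0],"twist": 0,"hand": 0},
    {"translation": [0,0.04,0],"twist": 0,"hand": 0},
    {"translation": [0,0,0],"twist": 0,"hand": 0}
  ]
}}

```text
time: 10.2
tool_pos: [0.6128, 0.0279, 0.1038]
tool_rot: [-0.0, 0.701, 0.713, -0.0]
contact_force: [-8.2, -0.6, 12.2]
gripper_width: 0.151
grasp_force: 63.3
```

Request:
{"op": "apply_moves", "data": {
  "targets": [
    {"translation": [0,0.04,0],"twist": 0,"hand": 0},
    {"translation": [0,0.04,0],"twist": 0,"hand": 0},
    {"translation": [0,0,0],"twist": 0,"hand": 0}
  ]
}}

```text
time: 10.5
tool_pos: [0.6208, 0.0281, 0.1038]
tool_rot: [0.0, 0.701, 0.713, -0.0]
contact_force: [-7.6, -1.0, 13.1]
gripper_width: 0.152
grasp_force: 63.3
```

Request:
{"op": "apply_moves", "data": {
  "targets": [
    {"translation": [0,0.04,0],"twist": 0,"hand": 0},
    {"translation": [0,0.04,0],"twist": 0,"hand": 0},
    {"translation": [0,0.03,0],"twist": 0,"hand": 0},
    {"translation": [0,0,0],"twist": 0,"hand": 0}
  ]
}}

```text
time: 10.9
tool_pos: [0.6315, 0.0283, 0.1038]
tool_rot: [-0.0, 0.701, 0.713, -0.0]
contact_force: [-8.8, -0.0, 13.5]
gripper_width: 0.151
grasp_force: 63.3
```

Request:
{"op": "apply_moves", "data": {
  "targets": [
    {"translation": [0,0.02,0],"twist": 0,"hand": 0},
    {"translation": [0,0.02,0],"twist": 0,"hand": 0},
    {"translation": [0,0.02,0],"twist": 0,"hand": 0},
    {"translation": [0,0,0],"twist": 0,"hand": 0}
  ]
}}

```text
time: 11.3
tool_pos: [0.6342, 0.0284, 0.1038]
tool_rot: [-0.004, 0.701, 0.714, -0.004]
contact_force: [-23.2, -0.7, 22.7]
gripper_width: 0.151
grasp_force: 64.7
```

Request:
{"op": "apply_moves", "data": {
  "targets": [
    {"translation": [0,-0.02,-0.02],"twist": 0,"hand": 0},
    {"translation": [0,0,0],"twist": 0,"hand": 0.3},
    {"translation": [0,0,0],"twist": 0,"hand": 0.45},
    {"translation": [0,0,0],"twist": 0,"hand": 0.45},
    {"translation": [0,0,-0.2],"twist": 0,"hand": 0.45},
    {"translation": [0,0,-0.4],"twist": 0,"hand": 0.45},
    {"translation": [0,0,-0.4],"twist": 0,"hand": 0.45},
    {"translation": [0,0,-0.2],"twist": 0,"hand": 0.45}
  ]
}}

```text
time: 12.1
tool_pos: [0.6371, 0.0284, 0.2279]
tool_rot: [0.002, 0.701, 0.713, 0.002]
contact_force: [0.7, 0.4, 0.5]
gripper_width: 0.447
grasp_force: 0.0
```

```bash
python3 - <<'E'
from h import *
s=state();print(s["tool_pos"],s["contact_force"])
im=save("wrist","w6");cal=get_calibration("wrist");print(cal["pose"][:3,3])
r=regions_of("wrist","module_wide")
for k in r[:3]: 
    ys,xs=np.nonzero(k["pixels"]);print(k["score"],xs.min(),xs.max(),ys.min(),ys.max(),fit("wrist",k["pixels"],.05,.04,(.653,.029,.018),cal,.03))
for k in regions_of("wrist","latch_wide")[:3]:
    ys,xs=np.nonzero(k["pixels"]);print("latch",k["score"],len(xs),xs.min(),xs.max(),ys.min(),ys.max())
uv=world2pix("wrist",[.654,.029,.05],cal)[0].astype(int);print(uv)
cv2.imwrite("pics/c6.png",cv2.resize(cv2.imread("pics/w6.png"),(768,576)))
E
```

```text
[0.63708153 0.02839717 0.22785068] [0.70172945 0.35496281 0.53662677]
[0.6349217  0.10870198 0.35164825]
0.63 202 313 144 214 ([np.float64(0.6517), np.float64(0.0254), np.float64(-0.0007)], np.float64(0.22367422936349218))
0.63 154 366 31 131 ([np.float64(0.6194), np.float64(0.1195), np.float64(0.0909)], np.float64(0.5062638384663256))
latch 0.72 488 195 207 145 196
latch 0.5 8913 163 356 127 216
[272 172]
```

View pics/c6.png

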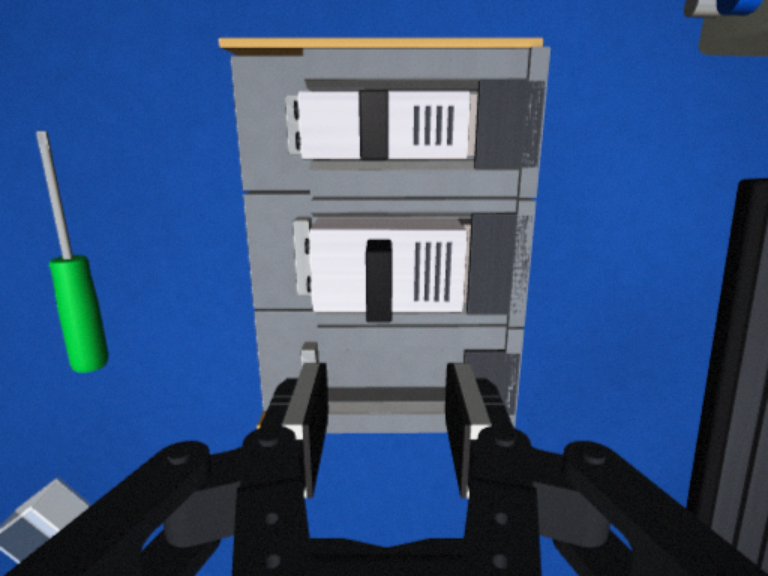

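The latch stands up behind the wide module's front panel at about (303,257), with the panel edge at 311 and the nose under the hood, the same as in the filled bay. On to the slim module.

```bash
python3 - <<'E'
from h import *
for r in plan([0.421,-0.2905,0.25],-0.758,14): print(r)
E
```

```text
at [0.6364 0.0284 0.2253] yaw 1.02
([-0.225, -0.158, -0.018], np.float64(0.554))
([-0.233, -0.145, -0.018], np.float64(0.554))
([-0.241, -0.132, -0.018], np.float64(0.554))
([-0.248, -0.118, -0.018], np.float64(0.554))
([-0.254, -0.105, -0.018], np.float64(0.554))
([-0.26, -0.09, -0.018], np.float64(0.554))
([-0.264, -0.076, -0.018], np.float64(0.554))
([-0.268, -0.061, -0.018], np.float64(0.554))
([-0.271, -0.046, -0.018], np.float64(0.554))
([-0.273, -0.031, -0.018], np.float64(0.554))
([-0.274, -0.016, -0.018], np.float64(0.554))
([-0.275, -0.001, -0.018], np.float64(0.554))
([-0.275, 0.015, -0.018], np.float64(0.554))
([-0.273, 0.03, -0.018], np.float64(0.554))
```

Request:
{"op": "apply_moves", "data": {
  "targets": [
    {"translation": [-0.225,-0.158,-0.03],"twist": 0.55,"hand": 0.5},
    {"translation": [-0.233,-0.145,-0.03],"twist": 0.55,"hand": 0.5},
    {"translation": [-0.241,-0.132,-0.03],"twist": 0.55,"hand": 0.5},
    {"translation": [-0.248,-0.118,-0.03],"twist": 0.55,"hand": 0.5},
    {"translation": [-0.254,-0.105,-0.03],"twist": 0.55,"hand": 0.5},
    {"translation": [-0.26,-0.09,-0.03],"twist": 0.55,"hand": 0.5},
    {"translation": [-0.264,-0.076,-0.03],"twist": 0.55,"hand": 0.5},
    {"translation": [-0.268,-0.061,-0.03],"twist": 0.55,"hand": 0.5}
  ]
}}

```text
time: 13.05
tool_pos: [0.5108, -0.1543, 0.2446]
tool_rot: [-0.002, 0.84, 0.542, -0.001]
contact_force: [1.1, -1.1, 1.2]
gripper_width: 0.504
grasp_force: 0.0
```

Request:
{"op": "apply_moves", "data": {
  "targets": [
    {"translation": [-0.271,-0.046,0],"twist": 0.56,"hand": 0.5},
    {"translation": [-0.273,-0.031,0],"twist": 0.56,"hand": 0.5},
    {"translation": [-0.274,-0.016,0],"twist": 0.56,"hand": 0.5},
    {"translation": [-0.275,0,0],"twist": 0.56,"hand": 0.5},
    {"translation": [-0.275,0.015,0],"twist": 0.56,"hand": 0.5},
    {"translation": [-0.273,0.03,0],"twist": 0.56,"hand": 0.5},
    {"translation": [0,0,0],"twist": 0,"hand": 0.5},
    {"translation": [0,0,0],"twist": 0,"hand": 0.5}
  ]
}}

```text
time: 13.85
tool_pos: [0.4198, -0.2904, 0.2452]
tool_rot: [-0.002, 0.919, 0.395, -0.0]
contact_force: [-0.7, 0.6, 0.0]
gripper_width: 0.502
grasp_force: 0.0
```

```bash
python3 - <<'E'
from h import *
p,M=pose();print(p,yaw(M))
cal=get_calibration("wrist");im=save("wrist","w7")
for k in regions_of("wrist","module_slim")[:3]:
    ys,xs=np.nonzero(k["pixels"]);print(round(k["score"],2),len(xs),xs.min(),xs.max(),ys.min(),ys.max(),fit("wrist",k["pixels"],.034,.032,(.435,-.304,-.758),cal))
for q in ("rinse_bottle","parts_tub"): print(q,[(d["point"].round(3) if hasattr(d["point"],"round") else d["point"],round(d["score"],2)) for d in recognise("wrist",q)[:2]])
E
```

```text
[ 0.41981468 -0.29039799  0.24523517] -0.7588450344497043
0.92 4435 217 335 139 188 ([np.float64(0.4336), np.float64(-0.3042), np.float64(-0.8558)], np.float64(0.06038685147114088))
0.61 3194 140 199 123 185 ([np.float64(0.5107), np.float64(-0.8139), np.float64(-1.4249)], np.float64(1.0))
rinse_bottle [([0.3624, -0.3437, 0.1077], 0.85)]
parts_tub [([0.3535, -0.2219, 0.003], 0.95)]
```

Request:
{"op": "apply_moves", "data": {
  "targets": [
    {"translation": [0.014,0,0.35],"twist": 0.96,"hand": 0.5},
    {"translation": [0,0,0.4],"twist": 0,"hand": 0.5},
    {"translation": [0,0,0.4],"twist": 0,"hand": 0.5},
    {"translation": [0,0,0.25],"twist": 0,"hand": 0.5},
    {"translation": [0,0,0.15],"twist": 0,"hand": 0.5},
    {"translation": [0,0,0.1],"twist": 0,"hand": 0.5},
    {"translation": [0,0,0],"twist": 0,"hand": 0.5}
  ]
}}

```text
time: 14.75
tool_pos: [0.4214, -0.2893, 0.0817]
tool_rot: [-0.001, 0.936, 0.351, -0.0]
contact_force: [-0.3, -0.1, -0.0]
gripper_width: 0.496
grasp_force: 0.0
```

```bash
python3 - <<'E'
from h import *
p,M=pose();print(p,yaw(M),state()["contact_force"])
for r in plan([.4205,-.2891,.070],-.856,1): print(r)
E
```

```text
[ 0.4213626  -0.28926983  0.0816735 ] -0.8536058584646959 [-0.29885417 -0.1383785  -0.03842007]
at [ 0.4214 -0.2893  0.0817] yaw -48.91
([-0.005, -0.007, 0.117], np.float64(0.024))
```

Close, then lift straight up.

Request:
{"op": "apply_moves", "data": {
  "targets": [
    {"translation": [0,-0.005,0.08],"twist": 0.02,"hand": 0.4},
    {"translation": [0,0,0.035],"twist": 0,"hand": 0.4},
    {"translation": [0,0,0],"twist": 0,"hand": 0},
    {"translation": [0,0,0],"twist": 0,"hand": 0},
    {"translation": [0,0,0],"twist": 0,"hand": 0},
    {"translation": [0,0,0],"twist": 0,"hand": 0},
    {"translation": [0,0,0],"twist": 0,"hand": 0}
  ]
}}

```text
time: 15.45
tool_pos: [0.4214, -0.2897, 0.0713]
tool_rot: [0.001, 0.937, 0.35, 0.0]
contact_force: [0.4, -1.2, 1.5]
gripper_width: 0.152
grasp_force: 60.8
```

Request:
{"op": "apply_moves", "data": {
  "targets": [
    {"translation": [0,0,-0.1],"twist": 0,"hand": 0},
    {"translation": [0,0,-0.3],"twist": 0,"hand": 0},
    {"translation": [0,0,-0.45],"twist": 0,"hand": 0},
    {"translation": [0,0,-0.45],"twist": 0,"hand": 0},
    {"translation": [0,0,-0.3],"twist": 0,"hand": 0},
    {"translation": [0,0,0],"twist": 0,"hand": 0}
  ]
}}

```text
time: 16.05
tool_pos: [0.423, -0.291, 0.2371]
tool_rot: [0.005, 0.937, 0.35, 0.002]
contact_force: [-0.3, -0.3, -3.0]
gripper_width: 0.152
grasp_force: 60.2
```

```bash
python3 - <<'E'
from h import *
print(state()["contact_force"])
cal=get_calibration("wrist");im=save("wrist","w8");np.save("cal8.npy",cal,allow_pickle=True)
g=cv2.cvtColor(im,cv2.COLOR_RGB2GRAY).astype(float)
for u in (205,330,338): print(u,[(k,int(d)) for k,d in enumerate(np.diff(g[:,u])) if abs(d)>25 and 150<k<310])
for v in (240,): print(v,[(k,int(d)) for k,d in enumerate(np.diff(g[v])) if abs(d)>30])
for r in plan([0.603,-0.052,0.22],0.018,16): print(r)
E
```

```text
[-0.33695853 -0.34106108 -3.03682166]
205 [(214, 73), (215, 61), (273, -84), (274, -54), (283, -33), (284, -26)]
330 [(214, 76), (215, 57), (273, -109), (274, -26), (298, -48)]
338 [(214, 84), (215, 53), (227, -60), (228, -91), (273, -110), (274, -28), (293, -32)]
240 [(179, 114), (180, 80), (229, -58), (230, -43), (240, -38), (241, -80), (272, 32), (273, 77), (284, 61), (296, -48), (297, -109), (302, 75), (303, 76), (308, -97), (309, -60), (313, 34), (314, 95), (315, 32), (320, -163), (325, 49), (326, 103), (331, -49), (332, -111), (337, 76), (338, 75), (353, -63), (396, -49), (397, -37)]
at [ 0.4218 -0.2899  0.2333] yaw -49.05
([0.183, -0.038, 0.008], np.float64(-0.546))
([0.185, -0.028, 0.008], np.float64(-0.546))
([0.186, -0.018, 0.008], np.float64(-0.546))
([0.187, -0.008, 0.008], np.float64(-0.546))
([0.187, 0.002, 0.008], np.float64(-0.546))
([0.186, 0.013, 0.008], np.float64(-0.546))
([0.186, 0.023, 0.008], np.float64(-0.546))
([0.184, 0.033, 0.008], np.float64(-0.546))
([0.182, 0.043, 0.008], np.float64(-0.546))
([0.179, 0.053, 0.008], np.float64(-0.546))
([0.176, 0.063, 0.008], np.float64(-0.546))
([0.172, 0.072, 0.008], np.float64(-0.546))
([0.168, 0.081, 0.008], np.float64(-0.546))
([0.164, 0.09, 0.008], np.float64(-0.546))
([0.158, 0.099, 0.008], np.float64(-0.546))
([0.153, 0.108, 0.008], np.float64(-0.546))
```

Request:
{"op": "apply_moves", "data": {
  "targets": [
    {"translation": [0.183,-0.038,0],"twist": -0.55,"hand": 0},
    {"translation": [0.185,-0.028,0],"twist": -0.55,"hand": 0},
    {"translation": [0.186,-0.018,0],"twist": -0.55,"hand": 0},
    {"translation": [0.187,-0.008,0],"twist": -0.55,"hand": 0},
    {"translation": [0.187,0.002,0],"twist": -0.55,"hand": 0},
    {"translation": [0.186,0.013,0],"twist": -0.55,"hand": 0},
    {"translation": [0.186,0.023,0],"twist": -0.55,"hand": 0},
    {"translation": [0.184,0.033,0],"twist": -0.55,"hand": 0}
  ]
}}

```text
time: 16.9
tool_pos: [0.5103, -0.1687, 0.2269]
tool_rot: [-0.003, 0.837, 0.547, -0.002]
contact_force: [-0.1, 0.4, -2.9]
gripper_width: 0.15
grasp_force: 60.2
```

Request:
{"op": "apply_moves", "data": {
  "targets": [
    {"translation": [0.182,0.043,0],"twist": -0.55,"hand": 0},
    {"translation": [0.179,0.053,0],"twist": -0.55,"hand": 0},
    {"translation": [0.176,0.063,0],"twist": -0.55,"hand": 0},
    {"translation": [0.172,0.072,0],"twist": -0.55,"hand": 0},
    {"translation": [0.168,0.081,0],"twist": -0.55,"hand": 0},
    {"translation": [0.164,0.09,0],"twist": -0.55,"hand": 0},
    {"translation": [0.158,0.099,0],"twist": -0.53,"hand": 0},
    {"translation": [0.153,0.108,0],"twist": -0.5,"hand": 0}
  ]
}}

```text
time: 17.7
tool_pos: [0.6011, -0.0499, 0.2282]
tool_rot: [-0.002, 0.7, 0.714, -0.001]
contact_force: [0.1, -0.8, -3.1]
gripper_width: 0.145
grasp_force: 60.2
```

Request:
{"op": "apply_moves", "data": {
  "targets": [
    {"translation": [0,0,0.3],"twist": 0,"hand": 0},
    {"translation": [0,0,0.4],"twist": 0,"hand": 0},
    {"translation": [0,0,0.3],"twist": 0,"hand": 0},
    {"translation": [0,0,0],"twist": 0,"hand": 0},
    {"translation": [0,0,0],"twist": 0,"hand": 0}
  ]
}}

```text
time: 18.2
tool_pos: [0.6013, -0.0506, 0.1301]
tool_rot: [-0.001, 0.701, 0.713, -0.001]
contact_force: [0.1, 0.9, -2.3]
gripper_width: 0.151
grasp_force: 60.1
```

```bash
python3 - <<'E'
from h import *
cal=get_calibration("wrist");p,M=pose();print(p,yaw(M),state()["contact_force"]);im=save("wrist","w9");np.save("cal9.npy",cal,allow_pickle=True)
g=cv2.cvtColor(im,cv2.COLOR_RGB2GRAY).astype(float)
z=p[2]-.0713+.04
for v in (215,273.9): print([(M.T@(pix2world("wrist",[u+.5,v],z,cal)[0]-p)).round(4) for u in (205,335)])
for u in (375,410,415,420,425,430,440): print(u,[(k,int(d)) for k,d in enumerate(np.diff(g[:,u])) if abs(d)>20 and 80<k<320])
for v in (230,250): print(v,[(k,int(d)) for k,d in enumerate(np.diff(g[v])) if abs(d)>20 and k>345])
E
```

```text
[ 0.60132058 -0.05058457  0.13013896] 0.017489015226407754 [ 0.08412134  0.86348183 -2.31502583]
[array([ 0.0178, -0.0269,  0.0314]), array([0.0178, 0.0384, 0.0312])]
[array([-0.0162, -0.0286,  0.0313]), array([-0.0162,  0.0409,  0.0312])]
375 [(81, -32), (84, -27), (86, -26), (88, -27), (123, 58), (124, 82), (125, 21), (136, -35), (137, -69), (155, -30), (156, -40), (158, 36), (159, 45), (184, -30), (186, 35), (190, -26), (191, -60), (203, 36), (204, 49), (274, -40), (300, -33)]
410 [(136, -52), (137, -129), (141, 27), (142, 50), (143, 26), (155, -26), (156, -46), (158, 37), (159, 39), (183, -32), (184, -54), (186, 24), (256, 41), (274, -39)]
415 [(114, -33), (116, -24), (117, -69), (120, -28), (143, 28), (144, 39), (155, -27), (156, -45), (158, 36), (159, 42), (183, -30), (184, -54), (256, 32), (257, 29), (274, -41)]
420 [(81, -34), (84, -48), (85, -30), (87, -28), (143, 26), (144, 40), (155, -30), (156, -40), (158, 37), (159, 48), (183, -29), (184, -56), (256, 33), (257, 21), (274, -39)]
425 [(143, 31), (144, 38), (155, -29), (156, -43), (158, 32), (159, 46), (183, -28), (184, -49), (186, 24), (256, 34), (257, 22), (274, -36)]
430 [(143, 27), (144, 41), (155, -29), (156, -42), (158, 28), (159, 48), (183, -28), (184, -58), (256, 29), (257, 28), (271, -21), (273, -32)]
440 [(143, 23), (144, 43), (155, -28), (156, -40), (158, 35), (159, 40), (183, -26), (184, -60), (255, 33), (256, 27), (278, -37)]
230 [(354, -51), (397, -23), (398, -91), (400, 21), (456, 35), (458, -48)]
250 [(352, -51), (394, -22), (395, -88), (397, 23), (452, 32), (454, -47)]
```

```bash
python3 - <<'E'
from h import *
cal=np.load("cal9.npy",allow_pickle=True).item();p,M=pose()
for v,z in ((184.2,.0625),(257,.0625),(184.2,.058),(157.5,.058),(274.5,.058)): print(v,z,[(M.T@(pix2world("wrist",[u,v],z,cal)[0]-p)).round(4)[:2] for u in (415,440)])
for u,v,z in ((398.5,230.5,p[2]-.0713+.024),(395.5,250.5,p[2]-.0713+.024)): print((M.T@(pix2world("wrist",[u,v],z,cal)[0]-p)).round(4))
im=cv2.imread("pics/w9.png",0).astype(int)
for v in (190,195,200): print(v,im[v,385:425].tolist())
E
```

```text
184.2 0.0625 [array([0.0233, 0.0926]), array([0.0233, 0.1077])]
257 0.0625 [array([-0.0261,  0.1001]), array([-0.0261,  0.1163])]
184.2 0.058 [array([0.0219, 0.0949]), array([0.0219, 0.1103])]
157.5 0.058 [array([0.0387, 0.0924]), array([0.0387, 0.1073])]
274.5 0.058 [array([-0.042 ,  0.1045]), array([-0.042 ,  0.1214])]
[0.0031 0.0764 0.0474]
[-0.0093  0.0763  0.0474]
190 [131, 131, 133, 130, 132, 130, 131, 130, 132, 130, 134, 133, 132, 134, 132, 129, 126, 84, 15, 20, 27, 47, 61, 61, 65, 61, 62, 63, 63, 64, 61, 60, 63, 64, 63, 63, 62, 62, 60, 57]
195 [43, 42, 46, 42, 48, 68, 92, 118, 131, 131, 129, 135, 134, 133, 131, 128, 118, 32, 16, 22, 37, 67, 62, 62, 59, 61, 62, 61, 64, 62, 62, 60, 64, 64, 63, 64, 58, 62, 58, 62]
200 [42, 46, 47, 40, 46, 46, 46, 45, 48, 44, 46, 54, 92, 119, 129, 120, 44, 18, 23, 33, 61, 65, 62, 66, 62, 64, 65, 65, 62, 65, 62, 61, 61, 61, 65, 60, 62, 59, 59, 60]
```

Request:
{"op": "apply_moves", "data": {
  "targets": [
    {"translation": [-0.027,0,0],"twist": 0,"hand": 0},
    {"translation": [0,0,0.06],"twist": 0,"hand": 0},
    {"translation": [0,0,0.06],"twist": 0,"hand": 0},
    {"translation": [0,0,0.05],"twist": 0,"hand": 0},
    {"translation": [0,0,0.05],"twist": 0,"hand": 0},
    {"translation": [0,0,0.05],"twist": 0,"hand": 0},
    {"translation": [0,0,0],"twist": 0,"hand": 0},
    {"translation": [0,0,0],"twist": 0,"hand": 0}
  ]
}}

```text
time: 19.05
tool_pos: [0.6025, -0.054, 0.1054]
tool_rot: [0.001, 0.701, 0.713, 0.0]
contact_force: [-1.4, -0.2, 5.1]
gripper_width: 0.148
grasp_force: 61.4
```

Request:
{"op": "apply_moves", "data": {
  "targets": [
    {"translation": [0,0,0.015],"twist": 0,"hand": 0},
    {"translation": [0,0,0],"twist": 0,"hand": 0},
    {"translation": [0,0.04,0],"twist": 0,"hand": 0},
    {"translation": [0,0.04,0],"twist": 0,"hand": 0},
    {"translation": [0,0.04,0],"twist": 0,"hand": 0},
    {"translation": [0,0,0],"twist": 0,"hand": 0}
  ]
}}

```text
time: 19.65
tool_pos: [0.614, -0.0539, 0.1053]
tool_rot: [-0.0, 0.701, 0.713, -0.001]
contact_force: [-9.6, -0.6, 14.5]
gripper_width: 0.151
grasp_force: 62.6
```

Request:
{"op": "apply_moves", "data": {
  "targets": [
    {"translation": [0,0.04,0],"twist": 0,"hand": 0},
    {"translation": [0,0.04,0],"twist": 0,"hand": 0},
    {"translation": [0,0.04,0],"twist": 0,"hand": 0},
    {"translation": [0,0.04,0],"twist": 0,"hand": 0},
    {"translation": [0,0,0],"twist": 0,"hand": 0}
  ]
}}

```text
time: 20.15
tool_pos: [0.63, -0.0536, 0.1053]
tool_rot: [-0.0, 0.701, 0.713, -0.001]
contact_force: [-7.0, 0.1, 12.8]
gripper_width: 0.153
grasp_force: 62.5
```

Request:
{"op": "apply_moves", "data": {
  "targets": [
    {"translation": [0,0.03,0],"twist": 0,"hand": 0},
    {"translation": [0,0.03,0],"twist": 0,"hand": 0},
    {"translation": [0,0.02,0],"twist": 0,"hand": 0},
    {"translation": [0,0.01,0],"twist": 0,"hand": 0},
    {"translation": [0,0,0],"twist": 0,"hand": 0}
  ]
}}

```text
time: 20.65
tool_pos: [0.6358, -0.0535, 0.1053]
tool_rot: [-0.003, 0.701, 0.713, -0.004]
contact_force: [-21.7, 0.1, 22.7]
gripper_width: 0.152
grasp_force: 63.8
```

Back stop reached at the predicted x = 0.6356. Release and lift.

Request:
{"op": "apply_moves", "data": {
  "targets": [
    {"translation": [0,-0.02,-0.02],"twist": 0,"hand": 0},
    {"translation": [0,0,0],"twist": 0,"hand": 0.3},
    {"translation": [0,0,0],"twist": 0,"hand": 0.45},
    {"translation": [0,0,0],"twist": 0,"hand": 0.45},
    {"translation": [0,0,-0.2],"twist": 0,"hand": 0.45},
    {"translation": [0,0,-0.4],"twist": 0,"hand": 0.45},
    {"translation": [0,0,-0.4],"twist": 0,"hand": 0.45},
    {"translation": [0,0,-0.2],"twist": 0,"hand": 0.45}
  ]
}}

```text
time: 21.45
tool_pos: [0.6384, -0.0533, 0.2287]
tool_rot: [0.002, 0.701, 0.713, 0.002]
contact_force: [-0.3, -0.8, 0.5]
gripper_width: 0.451
grasp_force: 0.0
```

```bash
python3 - <<'E'
from h import *
cal=get_calibration("wrist");print(cal["pose"][:3,3])
im=save("wrist","w10")
for q,w,t,g in (("module_wide",.05,.04,(.653,.029,.018)),("module_slim",.034,.032,(.655,-.051,.018))):
  for k in regions_of("wrist",q)[:3]:
    ys,xs=np.nonzero(k["pixels"]);print(q,round(k["score"],2),xs.min(),xs.max(),ys.min(),ys.max(),fit("wrist",k["pixels"],w,t,g,cal,.03))
for q in ("latch_wide","latch_slim"):
  for k in regions_of("wrist",q)[:2]:
    ys,xs=np.nonzero(k["pixels"]);print(q,round(k["score"],2),len(xs),xs.min(),xs.max(),ys.min(),ys.max())
  print(q,[(np.round(d["point"],4).tolist(),round(d["score"],2)) for d in recognise("wrist",q)[:2]])
# grey profile along bay x through each module's middle
for y in (.042,-.051+.006):
  pts=[[.654+x-.018*(y-.029),y+.018*x,.044] for x in np.arange(-.085,-.05,.0015)]
  uv=world2pix("wrist",pts,cal).round().astype(int);print([int(im[v,u].mean()) for u,v in uv])
E
```

```text
[0.63572055 0.02708733 0.34945869]
module_wide 0.95 198 318 48 115 ([np.float64(0.6497), np.float64(0.028), np.float64(0.0122)], np.float64(0.2392446859387242))
module_slim 0.35 199 317 49 114 ([np.float64(0.6489), np.float64(0.0263), np.float64(-0.1629)], np.float64(0.4369786295960324))
latch_wide 0.89 474 191 202 52 110
latch_wide 0.15 5032 203 314 152 208
latch_wide [([0.5864, 0.0299, 0.0446], 0.61), ([0.6387, 0.0337, 0.0737], 0.24)]
latch_slim 0.86 315 196 208 151 186
latch_slim 0.2 3108 6 58 0 176
latch_slim [([0.5809, -0.0463, 0.0475], 0.65)]
[144, 143, 143, 147, 145, 144, 130, 190, 191, 190, 189, 95, 83, 240, 235, 234, 235, 234, 235, 234, 235, 235, 235, 235]
[151, 150, 149, 146, 147, 147, 138, 184, 191, 191, 194, 51, 27, 216, 233, 233, 234, 233, 233, 233, 233, 233, 233, 233]
```

```bash
python3 -c "
from plant import *
print(job_done())"
```

```text
the job is handed in; nothing more can be done
None
```

Both modules are in their bays, pushed to the back stop and released. The final camera check showed both latches up behind them. I handed the job in at about 22 s of robot time; the hand-in returned no verdict.

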